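Putting the washed things back on the pegboard

ROBOT

A 6-joint arm with a two-finger parallel gripper is mounted at the origin on the work surface. World frame = base frame: x ahead of the robot, y to its left, z up, the work surface at z = 0. Lengths are in m, angles in rad, forces in N, time in s.
With the tool pointing down it reaches from about 0.25 to 0.775 m from the base axis. Payload 8.9 kg.
Tool frame: the origin (TCP) lies at the very end of the fingers, on their centre line; the grasp point (between the pads) lies 19 mm behind it (r.grip_point_offset is the distance from the TCP to the grasp point, in m); z points along the fingers, y is the direction in which the jaws open and shut (so a half turn about z gives the same grasp; the last joint's range is limited). The gripper opens to 85 mm and grips with 20 to 120 N. Pads are 22 mm wide; open, the fingers measure 114 mm over their backs; the gripper's body (76 mm by 85 mm) begins 54 mm behind the grasp point. The pads swing forward as they close: fully open they stand 13 mm farther back than shut.
Start: joints at [1.083, 0.291, -0.153, 1.127, 0, 1.431], TCP at [0.179, 0.493, 0.231] pointing down, gripper open.
Joint ranges: [-2.52, 2.52], [-0.91, 1.74], [-1.3, 1.37], [-1.96, 2.02], [-1.52, 1.47], [-3.14, 3.14]. Speed limits (rad/s): [2.22, 2.22, 2.79, 3.14, 3.14, 3.14].

INTERFACE

Orientations are given as [roll, pitch, yaw] about the fixed x, y, z axes, in that order (R = Rz(yaw) Ry(pitch) Rx(roll)).
In Python, from workcell import r gives the robot as it stands.
- The arm moves only by the tool jog_arm, never from a script. Its argument "rows" is a list that holds one entry, the list of rows, each a list of 6 numbers: the shift along the tool's x, y, z in m, then the turn, a rotation vector about the tool's x, y, z in rad. A call has 1 to 8 rows; each row is the pose to reach, as a shift and turn from the pose commanded when the call began, along the tool's axes at that moment; what a row does not reach only later rows make up. A row lasts 1/10 s, in which the tool goes at most 50 mm and 8.59 degrees, less where a joint would pass 70% of its speed; a pose out of reach is approached as far as the arm can. A call with a gripper value outside its range is refused whole. "hand" is the closure, from -1 (fully open) to 1 (shut), so that 0 is half open, set as the call begins (left out, the last holds). The fingers move at their own pace and stop on an object; "force" is the grip in N (left out, the last holds). Time passes only in rows, so rows that repeat a pose let the fingers close. It gives the time, the measured TCP pose, the force and the opening at its end, in the units of the state.
- r.get_obs(): the state, without advancing time (a new reading comes with each control period).
- r.read_camera(name): name is "side" or "top" or "wrist"; returns a dict with "img" (420x560x3 uint8, red, green, blue), "camera_matrix" (3x3 intrinsics, pixels), "D" ([k1, k2, p1, p2, k3] as OpenCV has them; the pictures are not rectified), "R" (3x3) and "t" (3): a world point X has camera coordinates R X + t; the wrist camera has in their place "hand_eye" (4x4, takes a point from camera to tool coordinates, whose origin is the TCP and whose axes are the flange's). Camera axes: x right, y down, z forward; pixel columns grow to the right and rows downward; lengths in m; the calibration is good to about 2 mm. A picture is of the moment at which its call begins: read the wrist's pose just before it. There is no depth.
- r.hand_in(): hands the job in, once; it reports no verdict.
The state is a dict: "time_s": time; "joints": joint angles; "joint_vel": joint speeds; "joint_efforts": joint torques, N m; "ee_pos": TCP position; "eef_rot": TCP orientation; "contact_force": force on the tool from outside, world axes, zero at the start; "torque": the same for the moment, N m; "width": opening from 0.0 (shut) to 1.0 (fully open).
Only numpy, scipy, OpenCV 4.12 (cv2) and the standard library are available. Lean on these libraries where they do the work, as an engineer would, in place of code of your own. Each camera call takes 0.05 s, during which the arm holds its last target. There are 200 camera calls.

TASK

The counter has been wiped, so put the red cup, the cream jar, the clear box and the nail file back on the pegboard, each into the holder made for its shape and size, and let go of it: cup and jar standing upright inside their round holders, box and file lying flat and lengthwise inside their trays, right way up as they lie now. Leave the roll-on and the soap dish standing where they are.

Things in the scene. Friction and masses are not known exactly. Their poses are not given: they have to be found in the camera images.
- cup: Red plastic tooth cup, open at the top, standing on the counter: round, 90 mm high, 61 mm outside diameter at the foot widening to 66 mm at the rim, wall 2.5 mm; 48 to 78 g. Origin: centre of its underside; z up through the mouth.
- jar: Small squat cream jar, white pot with a flat aluminium screw lid, standing: round, 41 mm diameter over its whole height of 50 mm; 72 to 117 g. Origin: centre of its underside; z up through the lid.
- box: Clear acrylic box with its sliding lid shut, cotton swabs on wooden sticks seen inside, lying flat: 84 mm long (x), 52 mm wide (y), 34 mm high (z), about 80 g, moves as one solid block. Origin: centre of its underside.
- file: Nail file lying flat: black handle 16 mm wide, 13 mm high, from x = -68 to +15 mm, stainless blade 12 mm wide, 3 mm thick on to x = +67 mm (its underside 5 mm up); 136 mm long in all, about 35 g, balances at x = -6 mm. Origin: middle of the length, at the handle's underside; z up.
- cup_holder: Larger round holder, for the cup: flat floor inside a round wall 79 mm inner and 87 mm outer diameter that stands 18 mm above the floor. White, fixed, hangs on the face of an upright pegboard (top edge z = 0.12 m) in a row along y, about 150 mm between holders, order varies. Origin: centre of the floor's upper face, 75 mm above the counter; x points level to the board (face at x = +75 mm), y along it.
- jar_holder: Smaller round holder, for the jar: flat floor inside a round wall 59 mm inner and 67 mm outer diameter that stands 12 mm above the floor (the cup does not fit into it). White, fixed, hangs on the face of an upright pegboard (top edge z = 0.12 m) in a row along y, about 150 mm between holders, order varies. Origin: centre of the floor's upper face, 75 mm above the counter; x points level to the board (face at x = +75 mm), y along it.
- box_holder: Broad rectangular tray, for the acrylic box: inside 100 mm along y (along the board) and 68 mm along x, 3 mm walls 9 mm high. White, fixed, hangs on the face of an upright pegboard (top edge z = 0.12 m) in a row along y, about 150 mm between holders, order varies. Origin: centre of the floor's upper face, 75 mm above the counter; x points level to the board (face at x = +75 mm), y along it.
- file_holder: Long narrow tray, for the nail file: inside 150 mm along y (along the board) and 34 mm along x, 3 mm walls 7 mm high, both long walls cut away to the floor over the middle 90 mm for fingers. White, fixed, hangs on the face of an upright pegboard (top edge z = 0.12 m) in a row along y, about 150 mm between holders, order varies. Origin: centre of the floor's upper face, 75 mm above the counter; x points level to the board (face at x = +75 mm), y along it.
- rollon: Bystander: roll-on deodorant, grey with a black cap, standing among the things: 37 mm diameter, 85 mm high. Origin: centre of its underside.
- soapdish: Bystander: white ceramic soap dish with a bar of soap, 104 mm (x) by 72 mm (y), 28 mm high. Origin: centre of its underside.

How it is judged:
By the outcome, as a careful person would: the job done as asked, in the order asked, and still so for the second after the job is handed in, with the robot touching nothing.
It also fails if it takes over 128 s, if anything falls off the work surface, if the arm or the gripper's body presses on something with over 40 N, if the wrist force passes 120 N, or if a joint passes its speed limit or range.

## Working session

There is one attempt and no reset: what is moved stays moved. The work goes in short steps, Python scripts to look and compute and a tool call to move; the robot and the scene stay as the last step left them, time stands still between calls to the robot, and variables do not carry over. Pictures are saved under pics/ and viewed, about 12 in all and at most 16, crops included, and the job is handed in when it is done.

Besides the shell and the picture viewer there is one more tool, called by a JSON object that holds its "name" and its "arguments". jog_arm: Moves the arm, as the interface text tells. Its arguments: {"type":"object","properties":{"rows":{"type":"array","items":{"type":"array","items":{"type":"array","items":{"type":"number"}}}},"hand":{"type":"number"},"force":{"type":"number"}},"required":["rows"]}

```bash
mkdir -p pics; ls
python3 - <<'E'
from workcell import r
import cv2
o=r.get_obs();print({k:o[k] for k in('time_s','ee_pos','eef_rot','width')},r.grip_point_offset)
for n in('top','side'):
    c=r.read_camera(n);cv2.imwrite(f'pics/{n}0.png',c['img'][:,:,::-1])
    print(n,c['camera_matrix'],c['D'],c['R'],c['t'])
E
```

```text
pics
{'time_s': 0.0, 'ee_pos': array([0.17921762, 0.49301445, 0.23072965]), 'eef_rot': array([-3.14034272e+00, -2.08831049e-04,  2.79279691e+00]), 'width': 0.9995008224843944} 0.0187
top [[540.02559344   0.         287.64393965]
 [  0.         540.02559344 209.72869278]
 [  0.           0.           1.        ]] [-0.063523  0.        0.        0.        0.      ] [[ 0.00422767 -0.99990928  0.01278891]
 [-0.98466964 -0.00639271 -0.17431246]
 [ 0.17437841 -0.01185591 -0.98460734]] [-0.0233777   0.54452053  1.31965902]
side [[500.33928117   0.         281.96484483]
 [  0.         500.33928117 216.49912919]
 [  0.           0.           1.        ]] [-0.12649135  0.          0.          0.          0.        ] [[-0.99750921 -0.06950785  0.01200141]
 [-0.0477248   0.53978607 -0.8404483 ]
 [ 0.05193957 -0.83892768 -0.54175883]] [0.54810148 0.08968517 1.0512812 ]
```

View pics/top0.png

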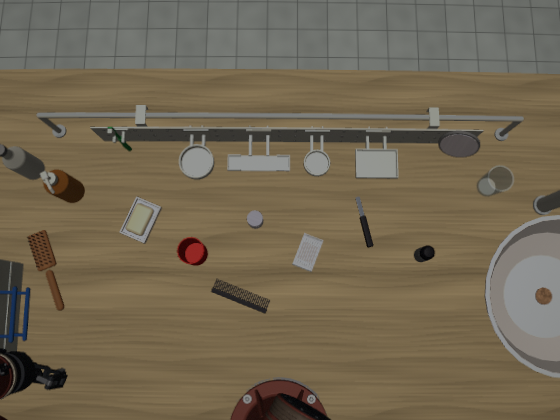

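View pics/side0.png

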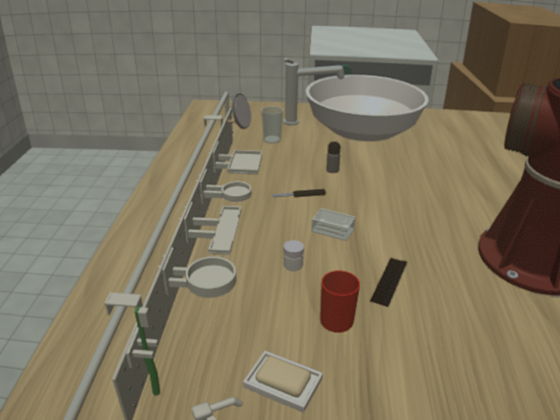

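```bash
cat > h.py <<'E'
import numpy as np, cv2
from workcell import r
from scipy.spatial.transform import Rotation as Ro
def cam(n):
    if n=='wrist':
        o=r.get_obs(); c=r.read_camera(n)
        T=np.eye(4);T[:3,:3]=Ro.from_euler('xyz',o['eef_rot']).as_matrix();T[:3,3]=o['ee_pos']
        E=np.linalg.inv(T@np.array(c['hand_eye'])); c['R']=E[:3,:3];c['t']=E[:3,3]
        c['img_o']=o
    else: c=r.read_camera(n)
    for k in('camera_matrix','D','R','t'): c[k]=np.array(c[k],float)
    return c
def ray(c,uv):
    p=cv2.undistortPoints(np.array(uv,float).reshape(-1,1,2),c['camera_matrix'],c['D']).reshape(-1,2)
    d=np.c_[p,np.ones(len(p))]@c['R']
    return -c['R'].T@c['t'],d
def onz(c,uv,z):
    o,d=ray(c,uv); return o+d*((np.asarray(z)-o[2])/d[:,2])[:,None]
def proj(c,X):
    return cv2.projectPoints(np.array(X,float).reshape(-1,1,3),cv2.Rodrigues(c['R'])[0],c['t'],c['camera_matrix'],c['D'])[0].reshape(-1,2)
def tri(c1,p1,c2,p2):
    a,d=ray(c1,p1);b,e=ray(c2,p2);d=d[0];e=e[0]
    s=np.linalg.lstsq(np.c_[d,-e],b-a,rcond=None)[0];P=a+s[0]*d;Q=b+s[1]*e
    return (P+Q)/2,np.linalg.norm(P-Q)
E
python3 - <<'E'
from h import *
import cv2
t=cam('top');s=cam('side')
np.set_printoptions(precision=3,suppress=True)
print('rail posts',tri(t,[(141,117)],s,[(123,301)]),tri(t,[(434,117)],s,[(213,119)]))
for n,p,z in[('cup_h',(197,162),.09),('file_h',(259,163),.08),('jar_h',(317,163),.085),('box_h',(377,164),.082),('soap',(140,219),.02),('cup rim',(193,249),.09),('jar top',(255,218),.05),('box',(308,252),.034),('file tip',(358,198),.007),('file end',(370,246),.01),('rollon top',(428,252),.085)]:
    print(n,onz(t,[p],[z])[0])
c=t['img'][100:300,130:440];cv2.imwrite('pics/topc.png',cv2.resize(c,None,fx=2.58,fy=2.58,interpolation=cv2.INTER_CUBIC)[:,:,::-1])
w=cam('wrist');cv2.imwrite('pics/w0.png',w['img'][:,:,::-1])
E
```

```text
rail posts (array([0.761, 0.342, 0.133]), np.float64(0.005662255441132616)) (array([ 0.765, -0.381,  0.132]), np.float64(0.0012590009479167222))
cup_h [0.657 0.207 0.09 ]
file_h [0.658 0.052 0.08 ]
jar_h [ 0.657 -0.093  0.085]
box_h [ 0.657 -0.245  0.082]
soap [0.523 0.36  0.02 ]
cup rim [0.439 0.209 0.09 ]
jar top [0.523 0.062 0.05 ]
box [ 0.439 -0.073  0.034]
file tip [ 0.584 -0.206  0.007]
file end [ 0.458 -0.234  0.01 ]
rollon top [ 0.435 -0.364  0.085]
```

View pics/topc.png

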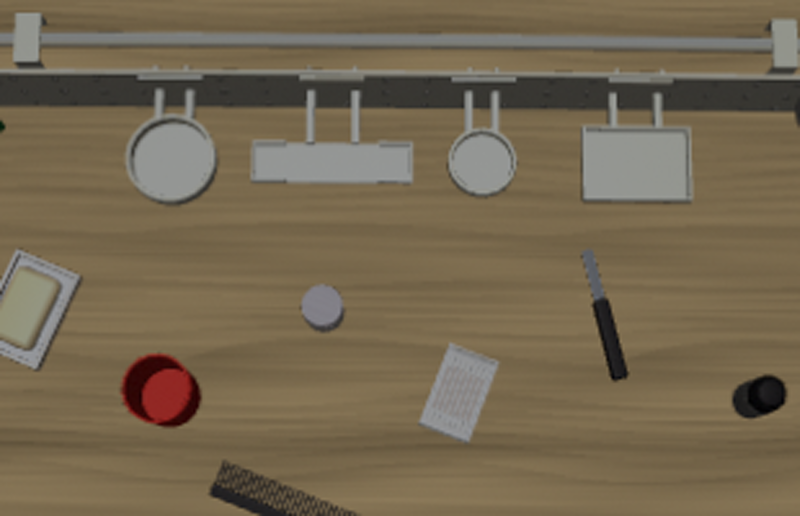

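View pics/w0.png

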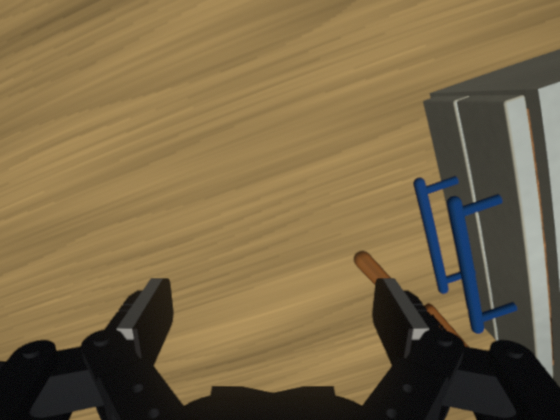

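```bash
cat > fit.py <<'E'
from h import *
from scipy.optimize import minimize
def ring(d,z,n=48):
    a=np.linspace(0,2*np.pi,n,endpoint=False);return np.c_[d/2*np.cos(a),d/2*np.sin(a),np.full(n,z)]
def blk(x0,x1,w,z0,z1): return np.array([[x,y,z] for x in(x0,x1) for y in(-w/2,w/2) for z in(z0,z1)])
M={'cup':[np.r_[ring(.061,0),ring(.066,.09)]],'jar':[np.r_[ring(.041,0),ring(.041,.05)]],
 'box':[blk(-.042,.042,.052,0,.034)],'file':[blk(-.068,.015,.016,0,.013),blk(.015,.067,.012,.005,.008)],
 'handle':[blk(-.068,.015,.016,0,.013)],
 'cup_holder':[np.r_[ring(.087,-.004),ring(.087,.018)]],'jar_holder':[np.r_[ring(.067,-.004),ring(.067,.012)]],
 'box_holder':[blk(-.037,.037,.106,-.004,.009)],'file_holder':[blk(-.020,.020,.156,-.004,.007)]}
def sil(c,m,p,z0,S=4):
    R=Ro.from_euler('z',p[2]).as_matrix();im=np.zeros((420*S,560*S),np.uint8)
    for b in M[m]:
        q=proj(c,b@R.T+[p[0],p[1],z0]);cv2.fillConvexPoly(im,cv2.convexHull(np.round((q*S+(S-1)/2)*16).astype(np.int32)),1,shift=4)
    return cv2.resize(im.astype(np.float32),(560,420),interpolation=cv2.INTER_AREA)
def mask(c,kind,m,p,z0):
    h=cv2.cvtColor(c['img'],cv2.COLOR_RGB2HSV).astype(int);H,Sa,V=h[...,0],h[...,1],h[...,2]
    k={'red':((H<8)|(H>170))&(Sa>130),'grey':(Sa<70)&(V>70),'white':(Sa<45)&(V>135),'dark':V<50}[kind]
    w=cv2.dilate((sil(c,m,p,z0)>0).astype(np.uint8),np.ones((13,13)))
    k=(k&(w>0)).astype(np.uint8)
    if 'holder' in m:k=cv2.morphologyEx(k,cv2.MORPH_OPEN,np.ones((5,5)))
    n,l,st,_=cv2.connectedComponentsWithStats(k)
    k=(l==1+np.argmax(st[1:,4])).astype(np.uint8)
    if kind=='red' or 'holder' in m: k=cv2.drawContours(np.zeros_like(k),[cv2.convexHull(np.vstack(cv2.findContours(k,0,1)[0]))],0,1,-1)
    return k.astype(np.float32)
def fit(cs,m,kind,p,z0=0,yaw=False):
    ks=[mask(c,kind,m,p,z0) for c in cs]
    def f(q):
        q=[q[0],q[1],q[2]*5 if yaw else p[2]]
        return sum(np.abs(sil(c,m,q,z0)-k).sum()/k.sum() for c,k in zip(cs,ks))
    x=np.array([p[0],p[1],p[2]/5]);s=np.vstack([x,x+[.006,0,0],x+[0,.006,0],x+[0,0,.03]])
    o=minimize(f,x,method='Nelder-Mead',options=dict(initial_simplex=s,xatol=2e-4,fatol=1e-4,maxiter=150))
    return np.round([o.x[0],o.x[1],o.x[2]*5 if yaw else p[2]],4),round(o.fun/len(cs),3)
E
python3 - <<'E'
from fit import *
np.set_printoptions(precision=4,suppress=True)
t=cam('top');s=cam('side')
for m,k,p,y in[('cup','red',(.435,.205,0),0),('jar','grey',(.52,.06,0),0),('box','grey',(.436,-.072,1.15*0+.35),1),('handle','dark',(.524,-.22,.22),1),
  ]:
    for cs in([t],[s],[t,s]): print(m,*fit(cs,m,k,p,0,y))
for m,p in[('cup_holder',(.657,.207,0)),('jar_holder',(.657,-.093,0)),('box_holder',(.657,-.245,0)),('file_holder',(.657,.052,0))]:
    M[m]=[b if 'box' not in m and 'file' not in m else b[:,[1,0,2]]*0+b for b in M[m]]
    if m[:3]in('box','fil'): M[m]=[np.c_[b[:,0],b[:,1],b[:,2]] for b in M[m]]
    for cs in([t],[s]): print(m,*fit(cs,m,'white',p,.075,1))
w=r.read_camera('wrist');print(np.array(w['hand_eye']),w['camera_matrix'])
E
```

```text
cup [0.437  0.2165 0.    ] 0.045
cup [0.4362 0.2153 0.    ] 0.064
cup [0.4368 0.2165 0.    ] 0.057
jar [0.5241 0.0637 0.    ] 0.16
jar [0.5235 0.0626 0.    ] 0.05
jar [0.5236 0.0638 0.    ] 0.112
box [ 0.4406 -0.0717 -0.3616] 0.042
box [ 0.4403 -0.0715 -0.3656] 0.039
box [ 0.4403 -0.0716 -0.3684] 0.04
handle [ 0.523  -0.2184  0.229 ] 0.239
handle [ 0.5192 -0.2207  0.3419] 3.623
handle [ 0.5237 -0.2187  0.2401] 1.965
cup_holder [0.6586 0.2072 0.0896] 0.437
cup_holder [0.665  0.1888 0.2322] 1.076
jar_holder [ 0.6622 -0.0921 -0.0435] 0.491
jar_holder [ 0.6642 -0.115   0.4346] 1.82
box_holder [ 0.6623 -0.2413 -0.0335] 0.258
box_holder [ 0.6606 -0.2638  0.1199] 0.581
file_holder [0.6634 0.0519 0.0041] 0.255
file_holder [0.6601 0.0403 0.0563] 0.267
[[ 0.0005 -0.9523 -0.3051  0.0794]
 [ 1.      0.0002  0.0009 -0.0006]
 [-0.0008 -0.3051  0.9523 -0.1423]
 [ 0.      0.      0.      1.    ]] [[351.192    0.     272.3579]
 [  0.     351.192  214.138 ]
 [  0.       0.       1.    ]]
```

```bash
cat > go.py <<'E'
from h import *
import sys
def go(x,y,z,yaw):
    o=r.get_obs();A=Ro.from_euler('xyz',o['eef_rot']);B=Ro.from_euler('xyz',[np.pi,0,yaw])
    print(np.round(np.r_[A.inv().apply(np.array([x,y,z])-o['ee_pos']),(A.inv()*B).as_rotvec()],4).tolist(),o['time_s'],np.round(o['joints'],2),round(o['width'],3))
if __name__=='__main__': go(*[eval(a) for a in sys.argv[1:]])
E
python3 go.py .437 .2165 .18 3.1416
```

```text
[-0.3367, -0.1721, 0.0513, -0.0002, -0.0001, -0.3488] 0.4 [ 1.08  0.29 -0.15  1.13  0.    1.43] 1.002
```

{"name": "jog_arm", "arguments": {"rows": [[[-0.042,-0.0215,0.0064,0,0,-0.0436],[-0.084,-0.043,0.0128,0,0,-0.0872],[-0.126,-0.0645,0.0192,0,0,-0.1308],[-0.168,-0.086,0.0256,0,0,-0.1744],[-0.21,-0.1075,0.032,0,0,-0.218],[-0.252,-0.129,0.0384,0,0,-0.2616],[-0.295,-0.1505,0.0448,0,0,-0.3052],[-0.3367,-0.1721,0.0513,0,0,-0.3488]]], "hand": -1, "force": 30}}

```text
time_s: 1.2
ee_pos: [0.4383, 0.2149, 0.18]
eef_rot: [3.141, 0.001, -3.14]
contact_force: [0.7, 1.3, -0.9]
width: 0.999
```

Run:
```python
from h import *
w=cam('wrist');o=r.get_obs();print(o['time_s'],o['ee_pos'],o['eef_rot'])
im=w['img'][:,:,::-1].copy()
from fit import ring
for P,col in((ring(.066,.09)+[.437,.2165,0],(0,255,0)),(ring(.079,.018)+[.657,.207,.075],(255,0,0)),(ring(.059,.012)+[.657,-.093,.075],(255,0,0))):
    q=proj(w,P);cv2.polylines(im,[np.round(q).astype(np.int32)],True,col,1)
cv2.imwrite('pics/w1.png',im)
```

```text
1.25 [0.4426031  0.21047183 0.17906808] [-3.13910833e+00  2.69085518e-03 -3.14077202e+00]
```

View pics/w1.png

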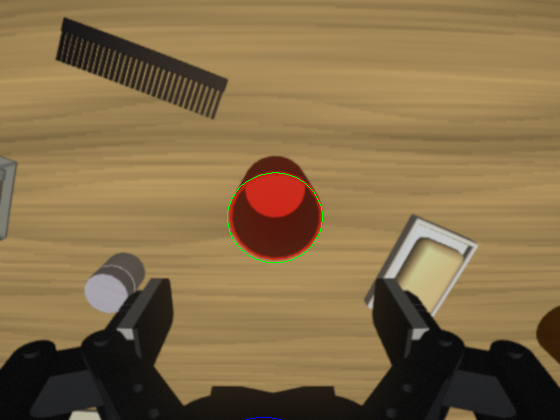

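```bash
python3 go.py .437 .2165 .040 3.1416
```

```text
[0.006, 0.0064, 0.139, -0.0025, 0.0027, 0.0008] 1.25 [ 0.3   0.26 -0.34  0.97 -0.    0.3 ] 1.001
```

{"name": "jog_arm", "arguments": {"rows": [[[0,0,0.0,0,0,0],[0,0,0.02,0,0,0],[0,0,0.045,0,0,0],[0,0,0.07,0,0,0],[0,0,0.095,0,0,0],[0,0,0.12,0,0,0],[0,0,0.14,0,0,0],[0,0,0.14,0,0,0]]]}}

```text
time_s: 2.05
ee_pos: [0.4346, 0.2168, 0.0382]
eef_rot: [-3.141, -0.004, -3.141]
contact_force: [0.1, 0.1, -1.0]
width: 1.002
```

{"name": "jog_arm", "arguments": {"rows": [[[0,0,0,0,0,0],[0,0,0,0,0,0],[0,0,0,0,0,0],[0,0,0,0,0,0],[0,0,0,0,0,0],[0,0,0,0,0,0],[0,0,0,0,0,0],[0,0,0,0,0,0]]], "hand": 1, "force": 30}}

```text
time_s: 2.85
ee_pos: [0.4379, 0.2171, 0.0413]
eef_rot: [3.141, 0.002, -3.141]
contact_force: [-1.9, -0.4, 8.1]
width: 0.753
```

{"name": "jog_arm", "arguments": {"rows": [[[0,0,0,0,0,0],[0,0,-0.01,0,0,0],[0,0,-0.03,0,0,0],[0,0,-0.055,0,0,0],[0,0,-0.08,0,0,0],[0,0,-0.11,0,0,0],[0,0,-0.13,0,0,0],[0,0,-0.14,0,0,0]]]}}

```text
time_s: 3.65
ee_pos: [0.4379, 0.2169, 0.1826]
eef_rot: [3.141, 0.003, 3.142]
contact_force: [0.4, 0.1, -0.4]
width: 0.756
```

{"name": "jog_arm", "arguments": {"rows": [[[-0.02,0.0,0,0,0,0],[-0.05,0.0,0,0,0,0],[-0.08,0,0,0,0,0],[-0.11,-0.0,0,0,0,0],[-0.14,-0.005,0,0,0,0],[-0.16,-0.0095,0,0,0,0],[-0.16,-0.0095,0,0,0,0],[-0.16,-0.0095,0,0,0,0]]]}}

```text
time_s: 4.45
ee_pos: [0.5964, 0.2069, 0.1794]
eef_rot: [-3.141, -0.002, 3.141]
contact_force: [0.7, -0.0, -0.2]
width: 0.752
```

Run:
```python
from h import *
from fit import ring,blk
w=cam('wrist');o=r.get_obs();print(o['time_s'],o['ee_pos'],o['eef_rot'],o['width'])
t=cam('top')
im=w['img'][:,:,::-1].copy()
T=t['img'][100:300,130:440,::-1]
D=[(ring(.079,.018)+[.657,.207,.075],(255,0,0)),(ring(.059,.012)+[.657,-.093,.075],(255,0,0)),((blk(-.034,.034,.100,.009,.009)+[.657,-.245,.075])[[0,2,6,4]],(255,0,0)),((blk(-.017,.017,.15,.007,.007)+[.657,.052,.075])[[0,2,6,4]],(255,0,0))]
for P,col in D: cv2.polylines(im,[np.round(proj(w,P)).astype(np.int32)],True,col,1)
T=cv2.resize(T,None,fx=2.58,fy=2.58,interpolation=cv2.INTER_CUBIC)
for P,col in D: cv2.polylines(T,[np.round((proj(t,P)+.5-[130,100])*2.58-.5).astype(np.int32)],True,col,1)
cv2.imwrite('pics/w2.png',im);cv2.imwrite('pics/t2.png',T)
```

```text
4.5 [0.59605821 0.20710314 0.17961934] [-3.14140417e+00 -1.39584974e-03 -3.14155818e+00] 0.7521799179044619
```

View pics/w2.png

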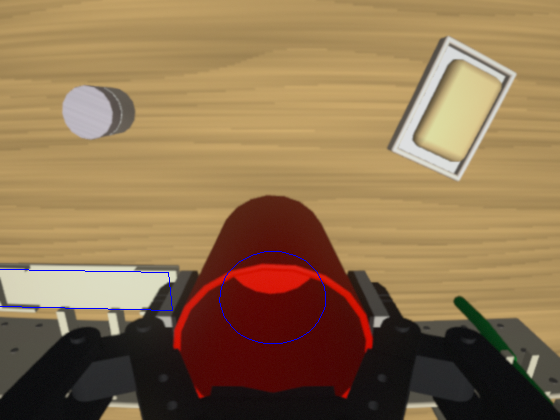

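View pics/t2.png

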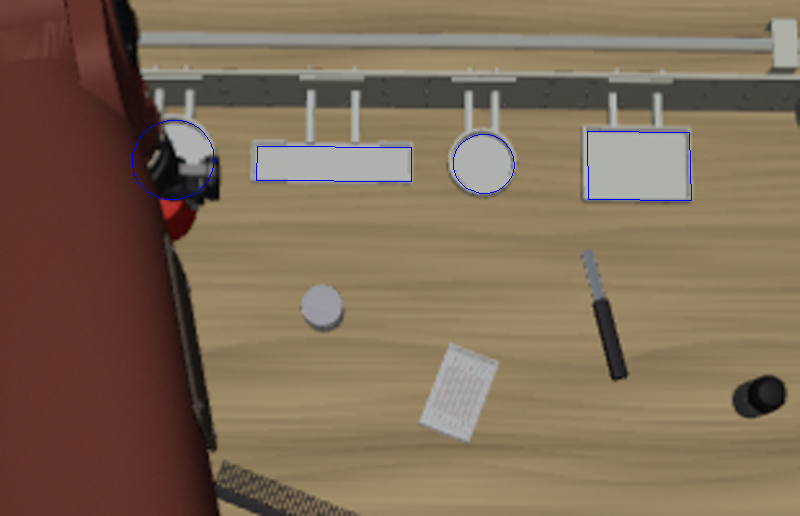

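{"name": "jog_arm", "arguments": {"rows": [[[-0.02,0,0,0,0,0],[-0.045,0.001,0,0,0,0],[-0.061,0.002,0,0,0,0],[-0.061,0.002,0.005,0,0,0],[-0.061,0.002,0.02,0,0,0],[-0.061,0.002,0.035,0,0,0],[-0.061,0.002,0.05,0,0,0],[-0.061,0.002,0.056,0,0,0]]]}}

```text
time_s: 5.35
ee_pos: [0.6557, 0.2092, 0.1225]
eef_rot: [-3.141, -0.003, -3.141]
contact_force: [0.2, -0.1, -1.3]
width: 0.755
```

{"name": "jog_arm", "arguments": {"rows": [[[0,0,0.0,0,0,0],[0,0,0.002,0,0,0],[0,0,0.004,0,0,0],[0,0,0.006,0,0,0],[0,0,0.007,0,0,0],[0,0,0.007,0,0,0],[0,0,0.007,0,0,0]]]}}

```text
time_s: 6.05
ee_pos: [0.6581, 0.209, 0.1171]
eef_rot: [3.142, 0.0, 3.142]
contact_force: [-0.2, -0.5, 0.2]
width: 0.753
```

{"name": "jog_arm", "arguments": {"rows": [[[0,0,0.001,0,0,0],[0,0,0.001,0,0,0],[0,0,0.001,0,0,0],[0,0,0.001,0,0,0],[0,0,0.001,0,0,0],[0,0,0.001,0,0,0]]], "hand": -1}}

```text
time_s: 6.65
ee_pos: [0.6581, 0.2091, 0.1161]
eef_rot: [3.142, 0.0, -3.142]
contact_force: [1.0, 0.5, 0.1]
width: 0.999
```

{"name": "jog_arm", "arguments": {"rows": [[[0,0,-0.005,0,0,0],[0,0,-0.02,0,0,0],[0,0,-0.04,0,0,0],[0,0,-0.06,0,0,0],[0,0,-0.08,0,0,0],[0,0,-0.1,0,0,0],[0.02,0,-0.1,0,0,0],[0.04,-0.02,-0.1,0,0,0]]]}}

```text
time_s: 7.45
ee_pos: [0.6181, 0.1906, 0.2168]
eef_rot: [3.141, 0.002, -3.14]
contact_force: [-0.4, -1.1, -1.0]
width: 0.997
```

```bash
python3 - <<'E'
from fit import *
s=cam('side');print(fit([s],'cup','red',(.658,.209,0),.075),fit([s],'cup','red',(.658,.209,0),.085))
E
python3 go.py .524 .0637 .18 3.1416
```

```text
(array([0.6606, 0.2006, 0.    ]), np.float64(0.102)) (array([0.6582, 0.2109, 0.    ]), np.float64(0.137))
[0.0905, -0.1232, 0.0368, -0.0014, -0.0021, 0.0005] 7.5 [ 0.18  0.53  0.17  1.22 -0.    0.18] 1.001
```

{"name": "jog_arm", "arguments": {"rows": [[[0.02,-0.025,0,0,0,0],[0.045,-0.06,0.0,0,0,0],[0.07,-0.093,0.03,0,0,0],[0.085,-0.115,0.05,0,0,0],[0.094,-0.1253,0.08,0,0,0],[0.094,-0.1253,0.1,0,0,0],[0.094,-0.1253,0.12,0,0,0],[0.094,-0.1253,0.12,0,0,0]]]}}

```text
time_s: 8.3
ee_pos: [0.5224, 0.0636, 0.0943]
eef_rot: [3.142, -0.004, 3.141]
contact_force: [-1.7, -0.1, 0.1]
width: 0.999
```

```bash
python3 - <<'E'
from h import *
from fit import ring
w=cam('wrist');o=r.get_obs();print(o['time_s'],o['ee_pos'],o['eef_rot'],o['width'])
im=w['img'][:,:,::-1].copy()
for P in (ring(.041,.05)+[.5238,.0637,0],ring(.041,0)+[.5238,.0637,0]): cv2.polylines(im,[np.round(proj(w,P)).astype(np.int32)],True,(0,255,0),1)
s=cam('side')
cv2.imwrite('pics/w3.png',np.hstack([im[150:,:],s['img'][150:360,140:400,::-1][:, :].repeat(1,0)[:270] if 0 else cv2.copyMakeBorder(s['img'][150:360,150:390,::-1],0,60,0,0,cv2.BORDER_CONSTANT)]))
E
python3 go.py .524 .0637 .016 3.1416
```

```text
8.35 [0.52339954 0.06368142 0.09569695] [ 3.14158543e+00 -1.82273216e-03  3.14135776e+00] 1.0027831187546492
[0.0003, -0.0001, 0.0806, 0.0, 0.0, 0.0] 8.4 [-0.02  0.41 -0.36  0.8   0.   -0.02] 1.002
```

View pics/w3.png

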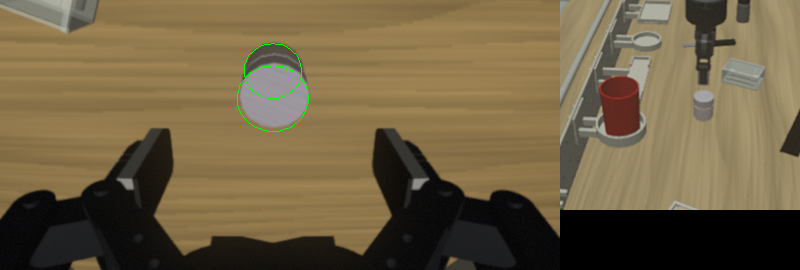

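{"name": "jog_arm", "arguments": {"rows": [[[-0.001,0,0.01,0,0,0],[-0.001,0,0.025,0,0,0],[-0.001,0,0.045,0,0,0],[-0.001,0,0.06,0,0,0],[-0.001,0,0.072,0,0,0],[-0.001,0,0.08,0,0,0],[-0.001,0,0.08,0,0,0]]]}}

```text
time_s: 9.1
ee_pos: [0.5246, 0.0638, 0.0153]
eef_rot: [3.142, -0.001, -3.142]
contact_force: [-1.0, 0.5, 0.1]
width: 0.999
```

{"name": "jog_arm", "arguments": {"rows": [[[0,0,0,0,0,0],[0,0,0,0,0,0],[0,0,0,0,0,0],[0,0,0,0,0,0],[0,0,0,0,0,0],[0,0,0,0,0,0],[0,0,0,0,0,0],[0,0,0,0,0,0]]], "hand": 1, "force": 40}}

```text
time_s: 9.9
ee_pos: [0.5255, 0.0638, 0.0168]
eef_rot: [-3.142, 0.001, -3.142]
contact_force: [-0.5, 0.8, 5.4]
width: 0.469
```

{"name": "jog_arm", "arguments": {"rows": [[[0,0,0,0,0,0],[0,0,-0.01,0,0,0],[0,0,-0.03,0,0,0],[0,0,-0.055,0,0,0],[0,0,-0.08,0,0,0],[0,0,-0.105,0,0,0],[0,0,-0.12,0,0,0],[0,0,-0.12,0,0,0]]]}}

```text
time_s: 10.7
ee_pos: [0.5265, 0.0638, 0.1386]
eef_rot: [-3.142, 0.004, -3.142]
contact_force: [-0.0, -0.7, -1.9]
width: 0.469
```

{"name": "jog_arm", "arguments": {"rows": [[[-0.01,-0.015,0,0,0,0],[-0.035,-0.045,0,0,0,0],[-0.06,-0.075,0,0,0,0],[-0.09,-0.105,0,0,0,0],[-0.115,-0.135,0,0,0,0],[-0.1335,-0.1553,0,0,0,0],[-0.1335,-0.1553,0,0,0,0],[-0.1335,-0.1553,0.01,0,0,0]]]}}

```text
time_s: 11.5
ee_pos: [0.6588, -0.0927, 0.1252]
eef_rot: [3.142, -0.0, 3.14]
contact_force: [0.0, -0.1, -0.0]
width: 0.467
```

{"name": "jog_arm", "arguments": {"rows": [[[0,0,0.0,0,0,0],[0,0,0.01,0,0,0],[0,0,0.02,0,0,0],[0,0,0.026,0,0,0],[0,0,0.031,0,0,0],[0,0,0.033,0,0,0],[0,0,0.033,0,0,0],[0,0,0.033,0,0,0]]]}}

```text
time_s: 12.3
ee_pos: [0.6588, -0.0916, 0.0933]
eef_rot: [-3.141, 0.0, -3.142]
contact_force: [-0.4, -0.2, -1.1]
width: 0.47
```

{"name": "jog_arm", "arguments": {"rows": [[[0,0,0.001,0,0,0],[0,0,0.001,0,0,0],[0,0,0.001,0,0,0]]]}}

```text
time_s: 12.6
ee_pos: [0.6586, -0.0916, 0.0922]
eef_rot: [-3.142, 0.0, 3.142]
contact_force: [-0.4, -0.2, -1.2]
width: 0.469
```

{"name": "jog_arm", "arguments": {"rows": [[[0,0,0.0,0,0,0],[0,0,0,0,0,0],[0,0,0,0,0,0],[0,0,0,0,0,0],[0,0,0,0,0,0],[0,0,0,0,0,0]]], "hand": -1}}

```text
time_s: 13.2
ee_pos: [0.6586, -0.0915, 0.092]
eef_rot: [-3.142, 0.0, -3.142]
contact_force: [0.1, 0.5, 0.1]
width: 0.997
```

{"name": "jog_arm", "arguments": {"rows": [[[0,0,-0.005,0,0,0],[0,0,-0.02,0,0,0],[0,0,-0.04,0,0,0],[0,0,-0.06,0,0,0],[0,0,-0.08,0,0,0],[0.02,0,-0.08,0,0,0],[0.06,0,-0.08,0,0,0],[0.08,0,-0.08,0,0,0]]]}}

```text
time_s: 14.0
ee_pos: [0.5761, -0.0912, 0.1723]
eef_rot: [3.141, -0.001, -3.142]
contact_force: [-0.8, -0.5, 1.3]
width: 0.997
```

```bash
python3 go.py .4403 -.0716 .08 "3.1416-.365+1.5708-3.1416"; python3 go.py .4403 -.0716 .08 "3.1416-.365-1.5708+3.1416"
```

```text
[0.1357, 0.0196, 0.0924, -0.001, -0.0009, 1.9359] 14.0 [-0.28  0.44 -0.09  1.04 -0.   -0.28] 0.997
[0.1357, 0.0196, 0.0924, 0.0008, -0.0009, -1.2057] 14.0 [-0.28  0.44 -0.09  1.04 -0.   -0.28] 0.997
```

{"name": "jog_arm", "arguments": {"rows": [[[0.02,0.003,0,0,0,0.05],[0.045,0.007,0.01,0,0,0.12],[0.07,0.011,0.02,0,0,0.19],[0.095,0.015,0.04,0,0,0.26],[0.12,0.018,0.06,0,0,0.32],[0.138,0.02,0.072,0,0,0.365],[0.138,0.02,0.072,0,0,0.365],[0.138,0.02,0.072,0,0,0.365]]]}}

```text
time_s: 14.8
ee_pos: [0.4414, -0.0718, 0.1008]
eef_rot: [3.141, 0.001, 2.777]
contact_force: [-0.1, 0.1, 1.3]
width: 1.003
```

```bash
python3 - <<'E'
from h import *
from fit import M
w=cam('wrist');o=r.get_obs();print(o['time_s'],o['ee_pos'],o['eef_rot'],o['width'])
im=w['img'][:,:,::-1].copy()
P=M['box'][0]@Ro.from_euler('z',-.365).as_matrix().T+[.4403,-.0716,0]
for i in([0,2,6,4],[1,3,7,5]): cv2.polylines(im,[np.round(proj(w,P[i])).astype(np.int32)],True,(0,255,0) if i[0] else (255,0,0),1)
s=cam('side')
cv2.imwrite('pics/w4.png',np.hstack([im[100:,:],cv2.copyMakeBorder(s['img'][100:360,150:390,::-1],0,60,0,0,cv2.BORDER_CONSTANT)]))
E
python3 go.py .4403 -.0716 .008 "3.1416-.365"
```

```text
14.85 [ 0.4422007  -0.07203225  0.10100367] [3.14143010e+00 2.43748873e-03 2.77746929e+00] 0.9959107256071308
[0.0024, -0.0003, 0.093, 0.0002, 0.0026, 0.0008] 14.9 [-0.32  0.27 -0.56  0.74  0.    0.04] 0.999
```

View pics/w4.png

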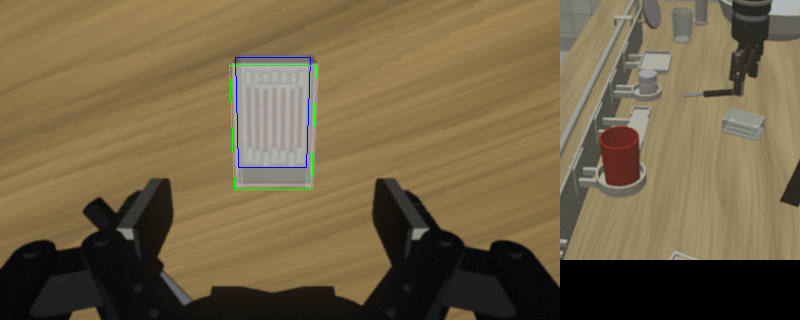

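{"name": "jog_arm", "arguments": {"rows": [[[0.0,0,0.01,0,0,0],[0.0,0,0.03,0,0,0],[0.0,0,0.05,0,0,0],[0.0,0,0.07,0,0,0],[0.0,0,0.085,0,0,0],[0.0,0,0.092,0,0,0],[0.0,0,0.092,0,0,0],[0.0,0,0.092,0,0,0]]]}}

```text
time_s: 15.7
ee_pos: [0.441, -0.0716, 0.0083]
eef_rot: [3.142, 0.0, 2.777]
contact_force: [-0.5, -0.1, -0.7]
width: 1.001
```

{"name": "jog_arm", "arguments": {"rows": [[[0,0,0,0,0,0],[0,0,0,0,0,0],[0,0,0,0,0,0],[0,0,0,0,0,0],[0,0,0,0,0,0],[0,0,0,0,0,0],[0,0,0,0,0,0],[0,0,0,0,0,0]]], "hand": 1, "force": 45}}

```text
time_s: 16.5
ee_pos: [0.4411, -0.0716, 0.0087]
eef_rot: [3.141, 0.001, 2.777]
contact_force: [-1.5, 0.5, 6.8]
width: 0.596
```

{"name": "jog_arm", "arguments": {"rows": [[[0,0,0,0,0,0],[0,0,-0.01,0,0,0],[0,0,-0.03,0,0,0],[0,0,-0.055,0,0,0],[0,0,-0.08,0,0,0],[0,0,-0.105,0,0,0],[0,0,-0.13,0,0,0],[0,0,-0.13,0,0,0]]]}}

```text
time_s: 17.3
ee_pos: [0.4425, -0.0722, 0.1415]
eef_rot: [3.141, 0.006, 2.777]
contact_force: [-0.3, -0.4, -0.3]
width: 0.6
```

```bash
python3 go.py .600 -.243 .138 1.5708;python3 go.py .659 -.243 .138 1.5708
```

```text
[-0.2081, -0.1034, 0.0047, 0.0036, 0.0049, 1.2058] 17.3 [-0.32  0.22 -0.5   0.84 -0.    0.04] 0.6
[-0.2632, -0.0823, 0.005, 0.0036, 0.0049, 1.2058] 17.3 [-0.32  0.22 -0.5   0.84 -0.    0.04] 0.6
```

{"name": "jog_arm", "arguments": {"rows": [[[-0.01,-0.01,0,0,0,0.14],[-0.035,-0.03,0,0,0,0.285],[-0.07,-0.05,0,0,0,0.43],[-0.105,-0.07,0,0,0,0.575],[-0.14,-0.085,0,0,0,0.72],[-0.17,-0.095,0,0,0,0.865],[-0.195,-0.1,0,0,0,1.01],[-0.208,-0.103,0,0,0,1.15]]]}}

```text
time_s: 18.1
ee_pos: [0.5991, -0.2432, 0.1373]
eef_rot: [-3.141, -0.0, 1.62]
contact_force: [-1.0, 0.4, -1.3]
width: 0.603
```

{"name": "jog_arm", "arguments": {"rows": [[[0,0,0,0,0,0.04],[0,0,0,0,0,0.056],[0,0,0,0,0,0.056],[0,0,0,0,0,0.056]]]}}

```text
time_s: 18.5
ee_pos: [0.5977, -0.2417, 0.138]
eef_rot: [-3.141, -0.0, 1.572]
contact_force: [0.6, 1.0, 0.4]
width: 0.599
```

```bash
python3 - <<'E'
from h import *
from fit import blk
w=cam('wrist');t=cam('top')
im=w['img'][:,:,::-1].copy()
T=t['img'][100:300,130:440,::-1]
D=[(blk(-.034,.034,.100,.009,.009)+[.659,-.243,.075])[[0,2,6,4]],(blk(-.017,.017,.15,.007,.007)+[.659,.054,.075])[[0,2,6,4]]]
T=cv2.resize(T,None,fx=2.58,fy=2.58,interpolation=cv2.INTER_CUBIC)
for P in D:
    cv2.polylines(im,[np.round(proj(w,P)).astype(np.int32)],True,(255,0,0),1)
    cv2.polylines(T,[np.round((proj(t,P)+.5-[130,100])*2.58-.5).astype(np.int32)],True,(255,0,0),1)
T=cv2.resize(T,None,fx=.78,fy=.78,interpolation=cv2.INTER_AREA)
I=cv2.copyMakeBorder(im[180:],0,0,0,T.shape[1]-560,cv2.BORDER_CONSTANT)
cv2.imwrite('pics/w5.png',np.vstack([T[:340],I]));print(T.shape)
E
python3 go.py .659 -.243 .110 1.5708
```

```text
(402, 624, 3)
[-0.0012, 0.0612, 0.0281, -0.0, 0.0, 0.0007] 18.6 [-0.5   0.58  0.05  1.04 -0.    1.07] 0.598
```

View pics/w5.png

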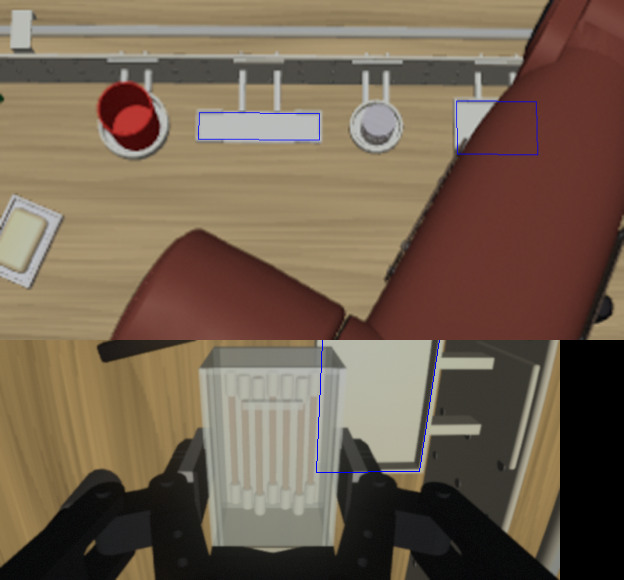

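{"name": "jog_arm", "arguments": {"rows": [[[0,0.015,0,0,0,0],[0,0.035,0,0,0,0],[0,0.055,0,0,0,0],[0,0.06,0,0,0,0],[0,0.06,0.01,0,0,0],[0,0.06,0.02,0,0,0],[0,0.06,0.03,0,0,0],[0,0.06,0.03,0,0,0]]]}}

```text
time_s: 19.4
ee_pos: [0.6562, -0.2415, 0.1058]
eef_rot: [-3.138, -0.002, 1.57]
contact_force: [-0.0, 0.5, -0.5]
width: 0.6
```

{"name": "jog_arm", "arguments": {"rows": [[[0,0,0.005,0,0,0],[0,0,0.01,0,0,0],[0,0,0.015,0,0,0],[0,0,0.019,0,0,0],[0,0,0.021,0,0,0],[0,0,0.022,0,0,0],[0,0,0.022,0,0,0],[0,0,0.022,0,0,0]]]}}

```text
time_s: 20.2
ee_pos: [0.6582, -0.242, 0.0862]
eef_rot: [3.141, 0.0, 1.571]
contact_force: [0.4, -0.7, -0.8]
width: 0.6
```

{"name": "jog_arm", "arguments": {"rows": [[[0,0,0.001,0,0,0],[0,0,0.001,0,0,0]]]}}

```text
time_s: 20.4
ee_pos: [0.6581, -0.242, 0.085]
eef_rot: [3.142, 0.0, 1.571]
contact_force: [-0.8, -0.3, 0.0]
width: 0.601
```

{"name": "jog_arm", "arguments": {"rows": [[[0,0,0.0,0,0,0],[0,0,0,0,0,0],[0,0,0,0,0,0],[0,0,0,0,0,0],[0,0,0,0,0,0]]], "hand": -1}}

```text
time_s: 20.9
ee_pos: [0.6581, -0.242, 0.0851]
eef_rot: [3.142, 0.0, 1.571]
contact_force: [0.3, -0.3, -0.4]
width: 1.0
```

{"name": "jog_arm", "arguments": {"rows": [[[0,0,-0.005,0,0,0],[0,0,-0.02,0,0,0],[0,0,-0.04,0,0,0],[0,0,-0.06,0,0,0],[0,0,-0.085,0,0,0],[0,0,-0.11,0,0,0],[0,0,-0.11,0,0,0]]]}}

```text
time_s: 21.6
ee_pos: [0.6598, -0.2428, 0.1995]
eef_rot: [3.136, 0.003, 1.571]
contact_force: [0.6, 0.1, 1.0]
width: 1.001
```

```bash
python3 - <<'E'
from h import *
w=cam('wrist')
cv2.imwrite('pics/w6.png',w['img'][:,:,::-1])
E
python3 go.py .5178 -.22 .16 "3.1416+1.5708+.229"; python3 go.py .5178 -.22 .16 "1.5708+.229"
```

```text
[0.0226, -0.1415, 0.0368, 0.0031, -0.0048, 2.9124] 21.65 [-0.46  0.66  0.35  1.26 -0.    1.11] 1.0
[0.0226, -0.1415, 0.0368, 0.0033, 0.0021, -0.2292] 21.65 [-0.46  0.66  0.35  1.26 -0.    1.11] 1.0
```

View pics/w6.png

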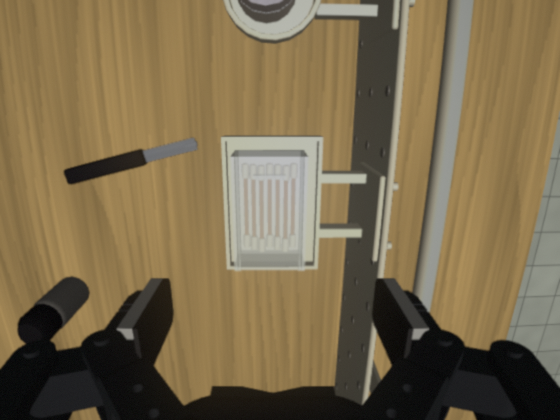

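{"name": "jog_arm", "arguments": {"rows": [[[0,-0.015,0,0,0,-0.12],[0.003,-0.035,0,0,0,-0.26],[0.006,-0.06,0,0,0,-0.4],[0.01,-0.085,0,0,0,-0.54],[0.013,-0.105,0,0,0,-0.68],[0.016,-0.12,0.01,0,0,-0.82],[0.02,-0.132,0.02,0,0,-0.96],[0.022,-0.141,0.03,0,0,-1.1]]]}}

```text
time_s: 22.45
ee_pos: [0.5157, -0.2194, 0.164]
eef_rot: [3.141, -0.001, 2.676]
contact_force: [-1.3, -0.4, -0.1]
width: 0.998
```

{"name": "jog_arm", "arguments": {"rows": [[[0,0,0.01,0,0,-0.14],[0,0,0.02,0,0,-0.28],[0,0,0.03,0,0,-0.42],[0,0,0.04,0,0,-0.56],[0,0,0.05,0,0,-0.66],[0,0,0.055,0,0,-0.7],[0,0,0.055,0,0,-0.7],[0,0,0.055,0,0,-0.7]]]}}

```text
time_s: 23.25
ee_pos: [0.5167, -0.2198, 0.1097]
eef_rot: [3.141, -0.001, -2.914]
contact_force: [-0.0, -0.2, 0.9]
width: 1.0
```

```bash
python3 - <<'E'
from h import *
from fit import M,fit
w=cam('wrist');im=w['img'][:,:,::-1].copy();o=r.get_obs();print(o['ee_pos'],o['eef_rot'])
print(fit([w],'handle','dark',(.523,-.2184,.229),0,True))
P=[b@Ro.from_euler('z',.229).as_matrix().T+[.523,-.2184,0] for b in M['file']]
for b in P: cv2.polylines(im,[np.round(proj(w,b[[1,3,7,5]])).astype(np.int32)],True,(0,255,0),1)
cv2.imwrite('pics/w7.png',im)
E
python3 go.py .517 -.22 .004 "3.1416+.229"
```

```text
[ 0.51697445 -0.21991127  0.10996453] [ 3.14143007e+00 -1.65628459e-04 -2.91386725e+00]
(array([ 0.5233, -0.2177,  0.2565]), np.float64(83.359))
[-0.0, -0.0001, 0.106, 0.0002, -0.0002, -0.0013] 23.3 [-0.53  0.45 -0.25  0.87  0.   -0.76] 0.997
```

View pics/w7.png

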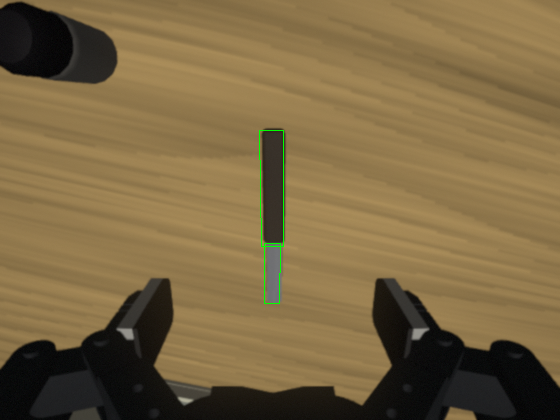

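{"name": "jog_arm", "arguments": {"rows": [[[0.0,0,0.015,0,0,0],[0.0,0,0.04,0,0,0],[0.0,0,0.065,0,0,0],[0.0,0,0.085,0,0,0],[0.0,0,0.098,0,0,0],[0.0,0,0.104,0,0,0],[0.0,0,0.106,0,0,0],[0.0,0,0.106,0,0,0]]]}}

```text
time_s: 24.1
ee_pos: [0.5175, -0.2202, 0.0045]
eef_rot: [-3.141, 0.001, -2.913]
contact_force: [0.2, -0.2, 0.2]
width: 1.001
```

{"name": "jog_arm", "arguments": {"rows": [[[0,0,0,0,0,0],[0,0,0,0,0,0],[0,0,0,0,0,0],[0,0,0,0,0,0],[0,0,0,0,0,0],[0,0,0,0,0,0],[0,0,0,0,0,0],[0,0,0,0,0,0]]], "hand": 1, "force": 40}}

```text
time_s: 24.9
ee_pos: [0.5173, -0.2201, 0.0043]
eef_rot: [-3.141, 0.0, -2.913]
contact_force: [-0.4, 0.3, 4.7]
width: 0.172
```

{"name": "jog_arm", "arguments": {"rows": [[[0,0,0,0,0,0],[0,0,0,0,0,0],[0,0,-0.02,0,0,0],[0,0,-0.045,0,0,0],[0,0,-0.07,0,0,0],[0,0,-0.1,0,0,0],[0,0,-0.13,0,0,0],[0,0,-0.146,0,0,0]]]}}

```text
time_s: 25.7
ee_pos: [0.5178, -0.2204, 0.1523]
eef_rot: [-3.14, 0.002, -2.913]
contact_force: [-0.3, -0.4, -0.9]
width: 0.173
```

```bash
python3 go.py .58 .05 .15 "4.7124"; python3 go.py .659 .05 .15 "4.7124"
```

```text
[-0.1219, 0.2492, 0.0021, -0.0027, 0.0004, -1.3418] 25.7 [-0.53  0.41 -0.19  0.97  0.   -0.76] 0.173
[-0.1989, 0.2313, 0.0023, -0.0027, 0.0004, -1.3418] 25.7 [-0.53  0.41 -0.19  0.97  0.   -0.76] 0.173
```

{"name": "jog_arm", "arguments": {"rows": [[[-0.01,0.015,0,0,0,-0.1],[-0.025,0.05,0,0,0,-0.24],[-0.04,0.085,0,0,0,-0.38],[-0.055,0.12,0,0,0,-0.52],[-0.07,0.155,0,0,0,-0.66],[-0.09,0.19,0,0,0,-0.8],[-0.105,0.225,0,0,0,-0.94],[-0.122,0.249,0,0,0,-1.08]]]}}

```text
time_s: 26.5
ee_pos: [0.5789, 0.0526, 0.1498]
eef_rot: [3.141, 0.0, -1.826]
contact_force: [0.7, -0.5, -0.5]
width: 0.172
```

{"name": "jog_arm", "arguments": {"rows": [[[0,0,0,0,0,-0.12],[0,0,0,0,0,-0.22],[0,0,0,0,0,-0.26],[0,0,0,0,0,-0.26],[0,0,0,0,0,-0.26]]]}}

```text
time_s: 27.0
ee_pos: [0.5792, 0.0502, 0.1498]
eef_rot: [3.141, 0.0, -1.574]
contact_force: [-0.6, 0.1, -0.8]
width: 0.175
```

```bash
python3 - <<'E'
from h import *
from fit import blk
w=cam('wrist');im=w['img'][:,:,::-1].copy();o=r.get_obs();print(o['ee_pos'],o['eef_rot'])
for z in(0,.007):cv2.polylines(im,[np.round(proj(w,(blk(-.017,.017,.15,z,z)+[.659,.054,.075])[[0,2,6,4]])).astype(np.int32)],True,(255,0,0) if z else (0,255,0),1)
cv2.imwrite('pics/w8.png',im)
E
python3 go.py .659 .049 .10 4.7124
```

```text
[0.57925715 0.05013941 0.1498702 ] [ 3.14134125e+00 -2.02189698e-05 -1.57403534e+00]
[0.0009, -0.0798, 0.0499, 0.0003, -0.0, -0.0033] 27.05 [-0.04  0.45 -0.13  0.99 -0.   -1.61] 0.174
```

View pics/w8.png

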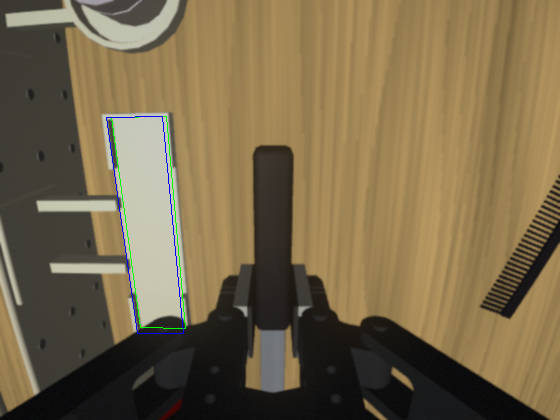

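{"name": "jog_arm", "arguments": {"rows": [[[0,-0.02,0,0,0,-0.003],[0.001,-0.045,0,0,0,-0.003],[0.002,-0.07,0,0,0,-0.003],[0.002,-0.079,0.01,0,0,-0.003],[0.002,-0.079,0.025,0,0,-0.003],[0.002,-0.079,0.04,0,0,-0.003],[0.002,-0.079,0.045,0,0,-0.003],[0.002,-0.079,0.045,0,0,-0.003]]]}}

```text
time_s: 27.85
ee_pos: [0.6572, 0.0481, 0.1039]
eef_rot: [3.139, 0.0, -1.57]
contact_force: [0.1, 0.2, -0.9]
width: 0.174
```

{"name": "jog_arm", "arguments": {"rows": [[[0,0,0.005,0,0,0],[0,0,0.01,0,0,0],[0,0,0.015,0,0,0],[0,0,0.019,0,0,0],[0,0,0.022,0,0,0],[0,0,0.024,0,0,0],[0,0,0.024,0,0,0],[0,0,0.024,0,0,0]]]}}

```text
time_s: 28.65
ee_pos: [0.6584, 0.0481, 0.0811]
eef_rot: [-3.141, -0.0, -1.57]
contact_force: [-0.5, -0.4, 0.0]
width: 0.172
```

Run:
```python
from h import *
w=cam('wrist');cv2.imwrite('pics/w9.png',w['img'][:,:,::-1])
```

```text
(no output)
```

View pics/w9.png

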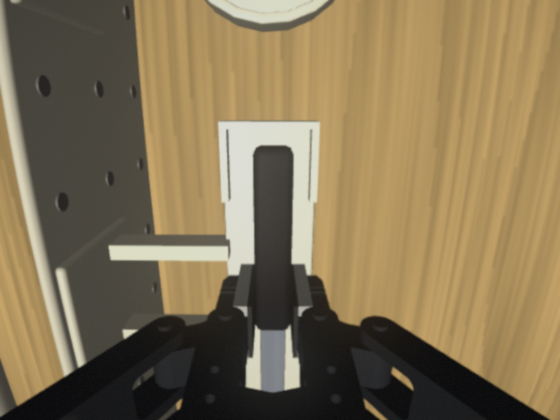

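{"name": "jog_arm", "arguments": {"rows": [[[0,0,0.001,0,0,0],[0,0,0.0015,0,0,0],[0,0,0.0015,0,0,0],[0,0,0.0015,0,0,0]]]}}

```text
time_s: 29.1
ee_pos: [0.6584, 0.0481, 0.0795]
eef_rot: [-3.142, 0.0, -1.57]
contact_force: [-0.7, -0.2, 0.0]
width: 0.173
```

{"name": "jog_arm", "arguments": {"rows": [[[0,0,0.0,0,0,0],[0,0,0,0,0,0],[0,0,0,0,0,0],[0,0,0,0,0,0],[0,0,0,0,0,0],[0,0,0,0,0,0]]], "hand": -0.2}}

```text
time_s: 29.7
ee_pos: [0.6584, 0.0481, 0.0795]
eef_rot: [-3.142, 0.0, -1.57]
contact_force: [0.2, -0.9, -1.2]
width: 0.6
```

{"name": "jog_arm", "arguments": {"rows": [[[0,0,-0.005,0,0,0],[0,0,-0.02,0,0,0],[0,0,-0.045,0,0,0],[0,0,-0.07,0,0,0],[0,0,-0.1,0,0,0],[0,0,-0.13,0,0,0],[0,0,-0.14,0,0,0],[0,0,-0.14,0,0,0]]]}}

```text
time_s: 30.5
ee_pos: [0.6593, 0.0481, 0.2213]
eef_rot: [-3.138, -0.0, -1.57]
contact_force: [0.7, 0.2, -0.8]
width: 0.601
```

{"name": "jog_arm", "arguments": {"rows": [[[0,0.02,0,0,0,0],[0,0.06,0,0,0,0],[0,0.1,0,0,0,0],[0,0.14,0,0,0,0],[0,0.18,0,0,0,0],[0,0.22,0,0,0,0],[0,0.25,0,0,0,0],[0,0.26,0,0,0,0]]]}}

```text
time_s: 31.3
ee_pos: [0.3947, 0.048, 0.2182]
eef_rot: [3.138, 0.0, -1.569]
contact_force: [-0.3, 0.1, 0.4]
width: 0.602
```

Run:
```python
from h import *
t=cam('top');s=cam('side')
a=cv2.resize(t['img'][100:300,120:450,::-1],(800,485),interpolation=cv2.INTER_CUBIC)[:290]
b=cv2.resize(s['img'][90:420,60:460,::-1],(364,300),interpolation=cv2.INTER_AREA)
c=cv2.resize(s['img'][130:310,150:290,::-1],(233,300),interpolation=cv2.INTER_CUBIC)
cv2.imwrite('pics/end.png',np.vstack([a,cv2.copyMakeBorder(np.hstack([b,c]),0,0,0,800-597,cv2.BORDER_CONSTANT)]))
```

```text
(no output)
```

View pics/end.png

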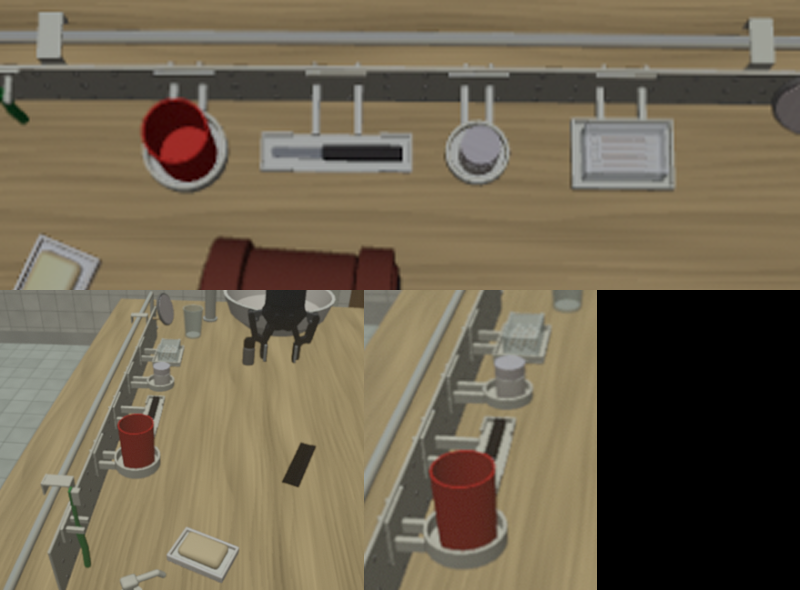

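```bash
python3 -c "
from workcell import r
o=r.get_obs();print(o['time_s'],abs(o['joint_vel']).max());r.hand_in()"
```

```text
31.4 0.059397375309208786
the job is handed in; nothing more can be done
```

I put the cup, jar, box and file back in that order, each into its own holder on the pegboard, and handed the job in at 31.4 s.

The last top and side pictures show:
- **Cup and jar:** both stand upright in their round holders.
- **Box and file:** both lie flat and lengthwise inside their trays, right way up. The file's tip points towards the cup's end of the board.
- **Roll-on and soap dish:** both were left alone and stand where they were.

The arm is well clear with the gripper empty. The largest force in any move readout was about 8 N, at the cup grasp.

**Checks that disagreed:**
- **Automatic holder fits:** these were poor, so I found the holder centres from overlays on the top and wrist pictures. Those differed by 2–3 mm, less than the play in each holder.
- **Cup after placing:** one numerical fit was vague (it differed by about 1 cm in y depending on the height assumed). I judged the cup from the pictures instead.

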